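# Square a well plate on the reader's tray and push the tray home

## Task

The white well plate was set down crooked on the plate reader's drawn-out tray and overhangs it. With the fingertips, push the plate along the tray until it lies flush against both raised stops, the one along the tray's left edge and the one across its far end, then push the tray fully home into the reader with the plate still seated. Only push: never lift the plate, and leave the other things on the desk where they are.

Things in the scene. Friction and masses are not known exactly. Their poses are not given: they have to be found in the camera images.
- reader: compact plate reader: low light-grey box fixed on the desk, 250 (x) x 200 (y) x 85 mm high; origin at the centre of its underside. Its -x face is the front, towards the robot; +y is its left. The tray's slot in the front is open from y = -68 to +76 mm and z = 34 to 61 mm (reader frame); a plate that overhangs the tray's right edge strikes the slot's right cheek
- tray (a joint): how far the tray is drawn out of the reader, in m: 0 fully home, 0.110 fully out; it slides level along the reader's x axis, moves with about 3 N and stays where it is left (no spring, no latch)
- nest (a point): point on the tray's top (z = 40 mm), moving with it, axes parallel to the reader's: the plate's origin lies here, x along x, when flush against both stops. From it: face of the far stop at x = +43 mm, of the left stop at y = +64 mm (both stops 8 mm thick, 7 mm high), the tray's open right edge at y = -68 mm, outer face of the front panel at x = -66 mm
- tray_front (a point): centre of the outer (-x) face of the tray's front panel, moving with the tray; the panel is 150 mm wide (y) and reaches from 11 to 40 mm above the desk, its upper edge flush with the tray's top; with the tray home its face stands 12 mm in front of the reader's front
- plate: white 96-well plate, 85.5 (x) x 127.8 (y) x 14.4 mm high, about 80 g, lying loose on the tray, turned by up to 13 degrees, its right end over the tray's right edge; origin at the centre of its underside, x along its short side, y along its long side. It slides on the tray with less than 1 N
- dropper_bottle: small amber bottle, 27 mm across, 70 mm tall, left of the tray; leave it alone; origin at the centre of its underside
- label_jar: small open glass jar, 54 mm across, 56 mm tall, left of the tray; leave it alone; origin at the centre of its underside
- brown_bottle: brown bottle, 45 mm across, 120 mm tall, left of the reader; leave it alone; origin at the centre of its underside
- stopper: rubber stopper, 23 mm across, 22 mm tall, on the desk right of the tray; leave it alone; origin at the centre of its underside
- glass_jar: thick glass jar, 73 mm across, 68 mm tall, to the right of the tray and the reader; leave it alone; origin at the centre of its underside
- spare_plate: a second white well plate like the first, 85.5 x 127.8 x 14.4 mm, lying flat on the desk at the front right; leave it alone; origin at the centre of its underside

How it is judged:
By the outcome, as a careful person would: the job done as asked, in the order asked, and still so for the second after the job is handed in, with the robot touching nothing.
It also fails if it takes over 58 s, if anything falls off the work surface, if the arm or the gripper's body presses on something with over 40 N, if the wrist force passes 120 N, or if a joint passes its speed limit or range.

## Robot

A 6-joint arm with a two-finger parallel gripper is mounted at the origin on a cart in front of the work surface, level with it; the furniture and walls round the work are solid. World frame = base frame: x ahead of the robot, y to its left, z up, the work surface at z = 0. Lengths are in m, angles in rad, forces in N, time in s.
With the tool pointing down it reaches from about 0.375 to 0.9 m from the base axis. Payload 3.1 kg.
Tool frame: the origin (TCP) lies between the finger pads; the fingertips stand manip.finger_overhang ahead of it and the grasp point (between the pads) lies 5 mm behind it (manip.finger_overhang is the distance from the TCP to the fingertips, in m); z points along the fingers, y is the line along which they close (so a half turn about z gives the same grasp; the last joint's range is limited). The gripper opens to 85 mm and grips with 20 to 120 N. Pads are 22 mm wide; open, the fingers measure 114 mm over their backs; the gripper's body (76 mm by 85 mm) begins 54 mm behind the grasp point. The pads swing forward as they close: fully open they stand 13 mm farther back than shut.
Start: joints at [-1.488, 0.527, 1.433, -0, 1.181, -0.178], TCP at [0.162, -0.604, 0.245] pointing down, gripper open.
Joint ranges: [-3.08, 3.08], [-0.75, 2.2], [0.22, 2.44], [-1.43, 4.57], [0, 2.65], [-2.85, 2.85]. Speed limits (rad/s): [2.79, 2.79, 3.14, 3.14, 3.14, 3.14].

## Interface

Orientations are given as a unit quaternion [x, y, z, w].
In Python, from station import manip gives the robot as it stands.
- The arm moves only by the tool drive_tool, never from a script. Its argument "plan" is a list of rows, each a list of 7 numbers: the shift along the tool's x, y, z in m, then the turn, a rotation vector about the tool's x, y, z in degrees, then the opening, from -1 (shut) to 1 (fully open). In form: [[x, y, z, wx, wy, wz, gripper], ...]. A call has 1 to 10 rows; each row shifts and turns the commanded pose from where the row before left it, along the tool's axes as they then stand; what a row does not reach is not made up. A row lasts 1/10 s, in which the tool goes at most 50 mm and 8.59 degrees, less where a joint would pass 70% of its speed; a pose out of reach is approached as far as the arm can. A call is refused whole if a number of a shift passes 0.05 or a number of a turn 8.59, either way. A call with a gripper value outside its range is refused whole. The fingers move at their own pace and stop on an object; "newtons" is the grip in N (left out, the last holds). Time passes only in rows, so rows that do not move let the fingers close. It gives the time, the measured TCP pose, the force, the opening and the grip force at its end, in the units of the state.
- manip.sense(): the state, without advancing time (a new reading comes with each control period).
- manip.snapshot(name): name is "side" or "top" or "wrist"; returns a dict with "image" (384x512x3 uint8, red, green, blue), "z_map" (384x512 float32, m along the optical axis (not along the pixel's ray), 0 where there is no reading), "fov_y" (degrees; the focal length in pixels is half the picture's height over the tangent of half this angle, whatever the lens; pixels are square), "cx", "cy" (the principal point, pixels), "k1" (the pictures are not rectified: a ray, as slopes to the right and down, at radius r is drawn at 1 + k1 r^2 times it, then the intrinsics apply), "extrinsics" (4x4, takes a point from camera to world coordinates); the wrist camera has in their place "mount" (4x4, takes a point from camera to tool coordinates, whose origin is the TCP and whose axes are the flange's). Camera axes: x right, y up, looking along -z (the intrinsics and any distortion apply to the point x, -y, -z); pixel columns grow to the right and rows downward; lengths in m; the calibration is good to about 2 mm. A picture is of the moment at which its call begins: read the wrist's pose just before it.
- manip.sign_off(): hands the job in; it is judged then, once.
The state is a dict: "t": time; "q": joint angles; "qd": joint speeds; "tau": joint torques, N m; "tcp_pos": TCP position; "tool_rot": TCP orientation; "force": force on the tool from outside, world axes, zero at the start; "ft_torque": the same for the moment, N m; "finger_gap": opening from 0.0 (shut) to 1.0 (fully open); "gripper_force": force on a finger pad.
Only numpy, scipy, OpenCV 4.12 (cv2) and the standard library are available. Lean on these libraries where they do the work, as an engineer would, in place of code of your own. Each camera call takes 0.05 s, during which the arm holds its last target. There are 200 camera calls.

## Working session

There is one attempt and no reset: what is moved stays moved. The work goes in short steps, Python scripts to look and compute and a tool call to move; the robot and the scene stay as the last step left them, time stands still between calls to the robot, and variables do not carry over. Pictures are saved under pics/ and viewed, at most 11 in all, crops included, and the job is handed in when it is done.

Besides the shell and the picture viewer there is one more tool, called after "Emit:" as a command line: name --pt "numbers of a row" for each row, then --argument value for the rest. drive_tool: Moves the arm, as the interface text tells. Its arguments: {"type":"object","properties":{"plan":{"type":"array"},"newtons":{"type":"number"}},"required":["plan"]}

```bash
mkdir -p pics; ls; cat > h.py <<'E'
import numpy as np, cv2
from station import manip
def K(s):
    h=s["image"].shape[0]; f=h/2/np.tan(np.radians(s["fov_y"])/2); return f
def rays(s,uv):
    f=K(s); uv=np.atleast_2d(uv).astype(float)
    Km=np.array([[f,0,s["cx"]],[0,f,s["cy"]],[0,0,1]])
    p=cv2.undistortPoints(uv[:,None,:],Km,np.array([s["k1"],0,0,0.]))[:,0]
    return np.c_[p[:,0],-p[:,1],-np.ones(len(p))]
def plane(s,uv,z,T=None):
    T=s["extrinsics"] if T is None else T
    d=rays(s,uv)@T[:3,:3].T; o=T[:3,3]
    return o+d*((z-o[2])/d[:,2])[:,None]
def cloud(s,T=None):
    T=s["extrinsics"] if T is None else T
    h,w=s["z_map"].shape; v,u=np.mgrid[:h,:w]
    r=rays(s,np.c_[u.ravel(),v.ravel()])*s["z_map"].ravel()[:,None]
    return (r@T[:3,:3].T+T[:3,3]).reshape(h,w,3)
E
python3 - <<'E'
from h import *
import pickle
print(manip.sense(), manip.finger_overhang)
for n in("top","side"):
    s=manip.snapshot(n); pickle.dump(s,open(n+".pkl","wb"))
    cv2.imwrite(f"pics/{n}0.png",s["image"][:,:,::-1]); print(n,s["extrinsics"].round(3).tolist(),s["fov_y"],s["k1"])
E
```

```text
pics
{'t': 0.0, 'q': array([-1.48753186e+00,  5.28471736e-01,  1.43395836e+00, -1.32523141e-05,
        1.18139426e+00, -1.78477851e-01]), 'qd': array([-6.27992834e-04, -3.34915795e-05, -1.38355813e-03, -6.77698239e-04,
        8.29668303e-04,  5.45147171e-04]), 'tau': array([ 8.13616934e-04, -4.42352664e+01, -1.78023040e+01, -1.83880552e-04,
        8.35921004e-03,  7.30505150e-07]), 'tcp_pos': array([ 0.16170545, -0.60297851,  0.24431235]), 'tool_rot': array([ 9.91447639e-01,  1.30500319e-01,  4.69815227e-05, -1.11487741e-03]), 'force': array([-0.14141327, -0.05587004, -0.06460811]), 'ft_torque': array([ 0.0059388 , -0.02060355, -0.00213978]), 'gripper_force': 0.0, 'finger_gap': 0.9965052598539315} 0.014
top [[-0.016, 0.997, -0.078, 0.467], [-1.0, -0.015, 0.012, 0.045], [0.011, 0.078, 0.997, 1.138], [0.0, 0.0, 0.0, 1.0]] 43.463028252176855 -0.1288121944525075
side [[-1.0, 0.001, 0.021, 0.584], [0.017, -0.593, 0.805, 0.984], [0.013, 0.805, 0.593, 0.767], [0.0, 0.0, 0.0, 1.0]] 43.69971444109345 0.023008177440455947
```

View pics/top0.png

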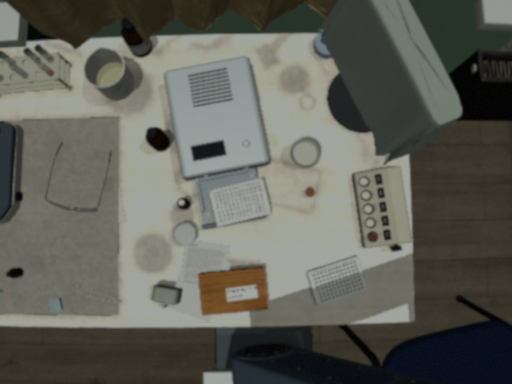

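View pics/side0.png

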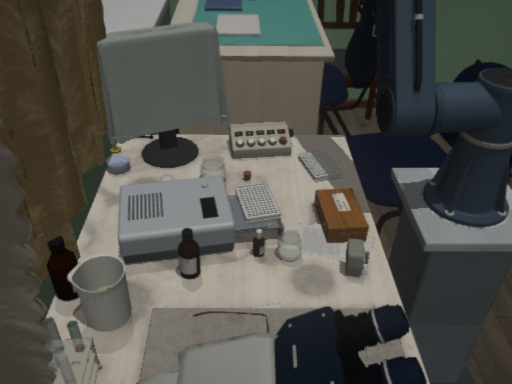

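The top view shows the reader, yawed about 10°, at pixels (165–270, 57–178). Its tray is below it at (198–265, 170–228), and the crooked plate is at (210–271, 178–225). The side view shows the same layout, with the tray at (230–280, 185–240). Next I'll measure these by height bands.

```bash
cat > m.py <<'E'
from h import *
import pickle
s=pickle.load(open("top.pkl","rb")); C=cloud(s); im=s["image"]
X,Y,Z=C[...,0],C[...,1],C[...,2]
def rect(mask,zt,name):
    n,l,st,_=cv2.connectedComponentsWithStats(mask.astype(np.uint8))
    for i in range(1,n):
        if st[i,4]<60: continue
        c=max(cv2.findContours((l==i).astype(np.uint8),0,2)[0],key=cv2.contourArea)
        p=plane(s,c[:,0],zt)[:,:2].astype(np.float32); r=cv2.minAreaRect(p*1000)
        print(name,st[i].tolist(),"zmed",np.median(Z[l==i]).round(4),[np.round(q,1) for q in r])
win=np.zeros(Z.shape,bool); win[40:235,130:330]=1
rect((Z>.075)&(Z<.095)&win,.085,"reader")
rect((Z>.0475)&(Z<.062)&win,.0544,"plate")
rect((Z>.03)&(Z<.062)&win,.04,"tray+plate")
win2=np.zeros(Z.shape,bool); win2[110:320,130:400]=1
rect((Z>.012)&(Z<.075)&win2,.05,"others")
for u,v in((207,185),(210,215),(240,200),(220,180),(310,192),(183,203),(185,233),(305,152),(215,70)): print(u,v,C[v,u].round(4),im[v,u])
cv2.imwrite("pics/crop.png",cv2.resize(im[160:240,160:290,::-1],None,fx=6,fy=6,interpolation=2))
E
python3 m.py
```

```text
reader [130, 40, 19, 7, 82] zmed 0.0838 [array([909.8, 292.8]), array([14.6, 41.8]), np.float64(1.2)]
reader [164, 56, 105, 122, 9508] zmed 0.0861 [array([734.9, 118.4]), array([250.3, 197.8]), np.float64(10.3)]
reader [145, 127, 20, 20, 193] zmed 0.0849 [array([689.4, 252.6]), array([39.8, 42.8]), np.float64(48.8)]
plate [208, 177, 63, 49, 1569] zmed 0.0547 [array([544.2,  68. ]), array([ 84.8, 126. ]), np.float64(13.0)]
tray+plate [314, 40, 16, 16, 137] zmed 0.0382 [array([ 910.1, -130.1]), array([47.8, 21.3]), np.float64(42.4)]
tray+plate [130, 45, 20, 9, 88] zmed 0.0456 [array([911.8, 300.9]), array([18.3, 47. ]), np.float64(10.8)]
tray+plate [151, 135, 17, 15, 63] zmed 0.0455 [array([681.1, 247.1]), array([21.2, 43.6]), np.float64(35.8)]
tray+plate [290, 144, 30, 23, 119] zmed 0.0438 [array([643.2, -78.4]), array([70.5, 36. ]), np.float64(58.9)]
tray+plate [185, 167, 86, 62, 3446] zmed 0.0478 [array([556.1,  93.6]), array([121.7, 177.2]), np.float64(10.7)]
tray+plate [178, 197, 11, 12, 79] zmed 0.0466 [array([544.5, 196.7]), array([23. , 25.3]), np.float64(89.7)]
tray+plate [172
[... 983 characters left out ...]
 zmed 0.0152 [array([ 362.5, -151. ]), array([ 81.2, 122.6]), np.float64(16.7)]
others [198, 266, 70, 49, 2847] zmed 0.0481 [array([343.5,  86.2]), array([ 99.7, 148.3]), np.float64(4.9)]
others [152, 285, 31, 23, 514] zmed 0.0608 [array([332.2, 235.7]), array([67.7, 48.8]), np.float64(80.1)]
207 185 [0.584  0.1414 0.0395] [116 124 124]
210 215 [0.515  0.135  0.0407] [122 130 130]
240 200 [0.5478 0.066  0.0469] [150 153 149]
220 180 [0.5951 0.1114 0.0394] [115 123 124]
310 192 [ 0.5658 -0.097   0.0224] [96 64 42]
183 203 [0.5412 0.1923 0.0719] [126 128 124]
185 233 [0.475  0.1957 0.0158] [143 146 140]
305 152 [ 0.6621 -0.0888  0.0124] [145 147 134]
215 70 [0.8396 0.118  0.0873] [ 97 103 103]
```

```bash
python3 - <<'E'
from h import *
import pickle
s=pickle.load(open("side.pkl","rb"))
cv2.imwrite("pics/crops.png",cv2.resize(s["image"][165:265,200:320,::-1],None,fx=5,fy=5,interpolation=2))
E
```

```text
(no output)
```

View pics/crop.png

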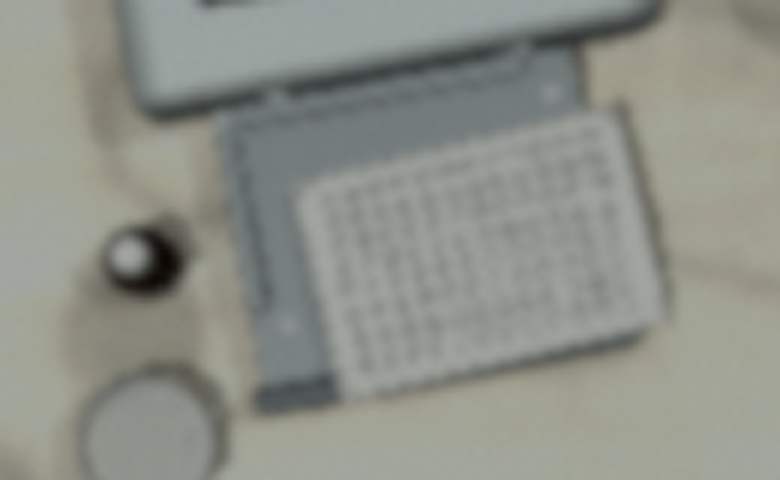

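The crop shows the tray's left stop running from (225,120) to (265,305), the panel's front-left corner at (258,410), the far stop along (270,105)–(530,55), and the plate turned only a few degrees from the tray. I'll express all of that in the reader frame.

```bash
cat > n.py <<'E'
from h import *
import pickle
s=pickle.load(open("top.pkl","rb")); C=cloud(s); Z=C[...,2]
def quad(mask,zt):
    n,l,st,_=cv2.connectedComponentsWithStats(mask.astype(np.uint8)); i=1+st[1:,4].argmax()
    c=max(cv2.findContours((l==i).astype(np.uint8),0,1)[0],key=cv2.contourArea)[:,0]
    p=plane(s,c,zt)[:,:2]; (cx,cy),sz,a=cv2.minAreaRect((p*1000).astype(np.float32)); c0=np.array([cx,cy])/1000
    a=np.radians(a); e=np.array([np.cos(a),np.sin(a)]); n_=np.array([-e[1],e[0]]); q=p-c0
    A=q@e; B=q@n_; hA,hB=abs(A).max(),abs(B).max(); out=[]
    for (P,Q,hP,hQ,k) in((A,B,hA,hB,0),(B,A,hB,hA,1)):
        for sg in(1,-1):
            m=(abs(P*sg-hP)<.006)&(abs(Q)<hQ*.8)
            f=np.polyfit(Q[m],P[m],1); out.append((-1 if k==0 else 1)*np.degrees(np.arctan(f[0]))); 
    return c0,np.array(sz),np.degrees(a),np.round(out,2)
w=np.zeros(Z.shape,bool); w[50:185,160:275]=1
r=quad((Z>.075)&(Z<.095)&w,.085); print("reader",r)
w=np.zeros(Z.shape,bool); w[170:235,195:285]=1
p=quad((Z>.0475)&(Z<.062)&w,.0544); print("plate",p)
yaw=np.radians(r[2]+np.mean(r[3])); R=np.array([[np.cos(yaw),-np.sin(yaw)],[np.sin(yaw),np.cos(yaw)]])
tor=lambda P:((np.atleast_2d(P)[:,:2]-r[0])@R*1000).round(1)
print("yaw",np.degrees(yaw),"plate in reader",tor(p[0]))
crop=np.array([[258,410],[640,350],[225,125],[240,240],[275,105],[530,55],[268,305],[245,130],[580,60]])
uv=crop/6+160-.42
print(tor(plane(s,uv,.04)))
E
python3 n.py
```

```text
reader (array([0.73489502, 0.1184317 ]), array([250.33964539, 197.76293945]), np.float64(10.270295143127441), array([-0.4 , -0.24,  0.38, -0.26]))
plate (array([0.54421527, 0.06797019]), array([ 84.75541687, 125.98586273]), np.float64(12.979756355285645), array([ 0.17, -0.11,  0.27, -0.07]))
yaw 10.14029514312744 plate in reader [[-196.6  -16.1]]
[[-239.2   77.1]
 [-244.5  -69.6]
 [-129.8   69.6]
 [-174.3   72. ]
 [-125.9   49.3]
 [-125.6  -50.1]
 [-200.7   66. ]
 [-133.2   62.4]
 [-131.2  -68.5]]
```

View pics/crops.png

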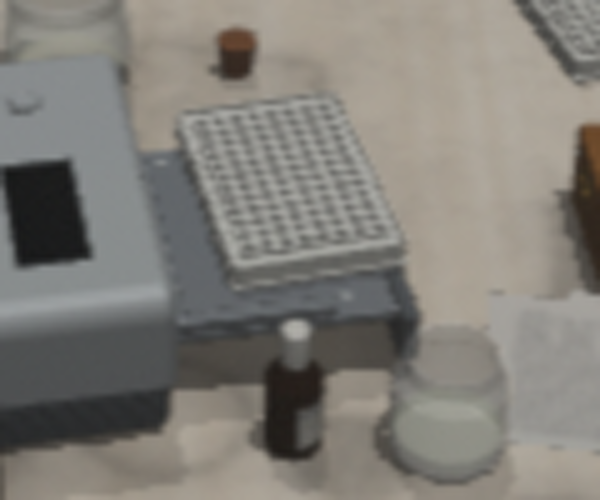

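The nest sits near reader (-0.177, 0). The plate is at (-0.197, -0.016), turned +2.8° from the tray. In the side crop the plate's right end hangs over the tray, and nothing blocks the front or right side. I'll bring the tool round in front of the tray, aligned with the reader.

Emit:
drive_tool --pt "0 0 0 0 0 4.9 0" --pt "0.037 -0.028 0 0 0 0 0" --pt "0.037 -0.028 0 0 0 0 0" --pt "0.037 -0.028 0 0 0 0 0" --pt "0.037 -0.028 0 0 0 0 0" --pt "0.037 -0.028 0 0 0 0 0" --pt "0.037 -0.028 0 0 0 0 0"

```text
t: 0.8
tcp_pos: [0.3517, -0.3976, 0.245]
tool_rot: [0.996, 0.088, -0.0, -0.0]
force: [1.0, -0.8, 0.2]
finger_gap: 0.499
gripper_force: 0.0
```

Emit:
drive_tool --pt "0.0185 -0.0432 0 0 0 0 0" --pt "0.0185 -0.0432 0 0 0 0 0" --pt "0.0185 -0.0432 0 0 0 0 0" --pt "0.0185 -0.0432 0 0 0 0 0" --pt "0.0185 -0.0432 0 0 0 0 0" --pt "0.0185 -0.0432 0 0 0 0 0" --pt "0.0185 -0.0432 0 0 0 0 0" --pt "0.0185 -0.0432 0 0 0 0 0" --pt "0.0185 -0.0432 0 0 0 0 0" --pt "0.0185 -0.0432 0 0 0 0 0"

```text
t: 1.8
tcp_pos: [0.4571, 0.0604, 0.2452]
tool_rot: [0.996, 0.088, -0.0, 0.0]
force: [0.4, -0.3, 0.1]
finger_gap: 0.498
gripper_force: 0.0
```

```bash
cat >> h.py <<'E'
C0=np.array([.7349,.1184]); YAW=np.radians(10.14)
RR=np.array([[np.cos(YAW),-np.sin(YAW)],[np.sin(YAW),np.cos(YAW)]])
def tor(P): P=np.atleast_2d(P); return np.c_[(P[:,:2]-C0)@RR,P[:,2]]
def st():
    from scipy.spatial.transform import Rotation as Ro
    s=manip.sense(); print("t",round(s["t"],2),"tcp reader",tor(s["tcp_pos"])[0].round(4),"yaw",(np.degrees(np.arctan2(*Ro.from_quat(s["tool_rot"]).as_matrix()[[1,0],0]))-10.14).round(2),"F",s["force"].round(2),"gap",round(s["finger_gap"],2)); return s
E
python3 - <<'E'
from h import *
s=st(); w=manip.snapshot("side"); C=cloud(w); 
cv2.imwrite("pics/side1.png",w["image"][:,:,::-1])
P=C.reshape(-1,3); d=np.hypot(*(P[:,:2]-s["tcp_pos"][:2]).T); m=(d<.06)&(P[:,2]>.13)&(P[:,2]<.3)
Q=tor(P[m]); print(m.sum()); print("lowest",np.sort(Q[:,2])[:15].round(4)); k=Q[:,2]<Q[:,2].min()+.012; print("tips x,y range",Q[k].min(0),Q[k].max(0))
E
```

```text
t 1.8 tcp reader [-0.2836 -0.0082  0.2452] yaw -0.04 F [ 0.38 -0.25  0.09] gap 0.5
444
lowest [0.2327 0.2335 0.2336 0.2339 0.2342 0.2347 0.2349 0.2349 0.2354 0.2354
 0.2355 0.2355 0.2365 0.2366 0.2366]
tips x,y range [-0.29374028 -0.03217661  0.23270952] [-0.27172824  0.02722917  0.24462536]
```

View pics/side1.png

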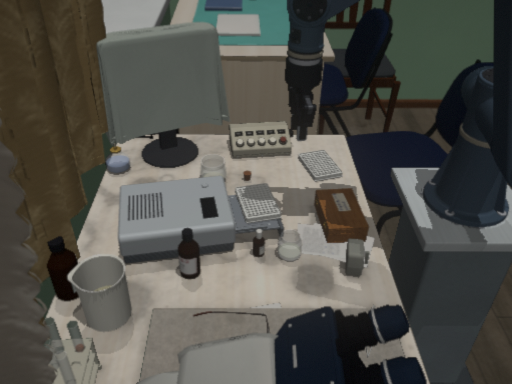

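The side view shows the gripper hovering in front of the tray, tips at about (300,135). They measure 12.5 mm below the TCP at half opening, and the fingers are 22 mm wide along x. I'll lower and push the plate towards the far stop.

Emit:
drive_tool --pt "0 0.006 0.047 0 0 0 0" --pt "0 0 0.047 0 0 0 0" --pt "0 0 0.047 0 0 0 0" --pt "0 0 0.037 0 0 0 0" --pt "0 0 0.009 0 0 0 0" --pt "0 0 0 0 0 0 0"

```text
t: 2.45
tcp_pos: [0.4575, 0.0524, 0.0573]
tool_rot: [0.996, 0.088, -0.002, -0.0]
force: [-0.3, -0.2, 0.1]
finger_gap: 0.501
gripper_force: 0.0
```

```bash
python3 -c "
from h import *
st()"
```

```text
t 2.45 tcp reader [-0.2847 -0.0161  0.0573] yaw -0.05 F [-0.28 -0.23  0.06] gap 0.5
```

Emit:
drive_tool --pt "0.01 0 0 0 0 0 0" --pt "0.01 0 0 0 0 0 0" --pt "0.004 0 0 0 0 0 0" --pt "0.004 0 0 0 0 0 0" --pt "0.004 0 0 0 0 0 0" --pt "0.004 0 0 0 0 0 0" --pt "0.004 0 0 0 0 0 0" --pt "0.002 0 0 0 0 0 0" --pt "0 0 0 0 0 0 0"

```text
t: 3.35
tcp_pos: [0.5001, 0.0599, 0.0582]
tool_rot: [0.996, 0.088, 0.0, 0.0]
force: [0.2, -0.8, -0.3]
finger_gap: 0.497
gripper_force: 0.0
```

```bash
cat > look.py <<'E'
from h import *
import sys
s=st(); w=manip.snapshot("side"); C=cloud(w); P=tor(C.reshape(-1,3)).reshape(C.shape); im=w["image"]
if len(sys.argv)>1: cv2.imwrite(f"pics/{sys.argv[1]}.png",cv2.resize(im[145:265,190:350,::-1],None,fx=5,fy=5,interpolation=2))
sat=im.max(2).astype(int)-im.min(2)
m=(abs(P[...,2]-.0535)<.006)&(P[...,0]>-.29)&(P[...,0]<-.1)&(abs(P[...,1])<.12)&(im.mean(2)>105)
n,l,stt,_=cv2.connectedComponentsWithStats(m.astype(np.uint8)); i=1+stt[1:,4].argmax()
c=max(cv2.findContours((l==i).astype(np.uint8),0,1)[0],key=cv2.contourArea)[:,0]
q=tor(plane(w,c,.0544))[:,:2]; r=cv2.minAreaRect((q*1000).astype(np.float32)); print("plate in reader",[np.round(x,1) for x in r],stt[i])
E
python3 look.py s2
```

```text
t 3.35 tcp reader [-0.2415 -0.0163  0.0582] yaw -0.04 F [ 0.18 -0.77 -0.3 ] gap 0.5
plate in reader [array([-162.7,  -17.6]), array([129. ,  37.3]), np.float64(89.9)] [233 186  22  33 314]
```

View pics/s2.png

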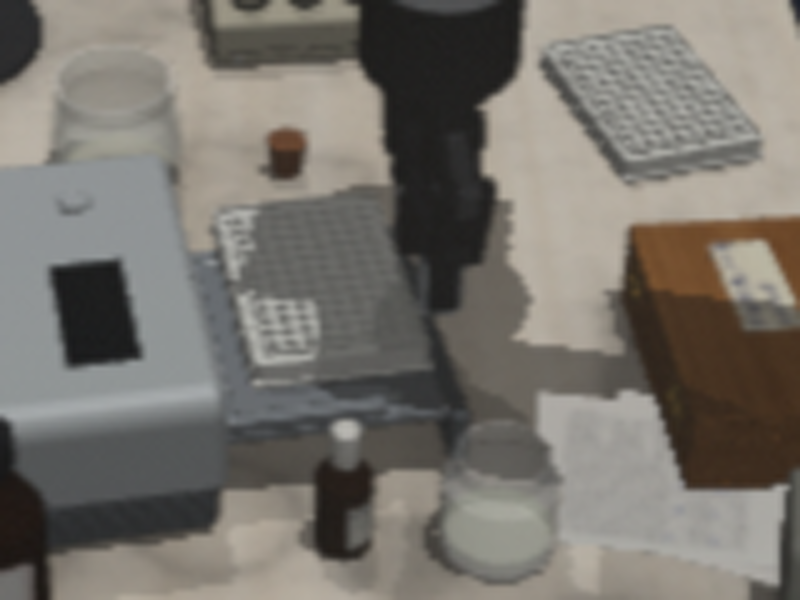

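The plate is now square to the tray (0.1°), with its far edge at about reader x = -0.144. It is partly in the gripper's shadow, around crop (220–430, 190–380). About 10 mm remains to the far stop.

Emit:
drive_tool --pt "0.002 0 0 0 0 0 0" --pt "0.002 0 0 0 0 0 0" --pt "0.002 0 0 0 0 0 0" --pt "0.002 0 0 0 0 0 0" --pt "0 0 0 0 0 0 0"

```text
t: 3.9
tcp_pos: [0.5081, 0.0613, 0.0583]
tool_rot: [0.996, 0.088, 0.0, 0.0]
force: [0.1, 0.6, -0.2]
finger_gap: 0.502
gripper_force: 0.0
```

```bash
sed -i 's/^m=.*/m=(abs(P[...,2]-.0535)<.006)\&(P[...,0]>-.24)\&(P[...,0]<-.128)\&(abs(P[...,1])<.12)\&(im.mean(2)>50)/' look.py; cat >> look.py <<'E'
b=(abs(P[...,1])<.12)&(P[...,2]>.03)&(P[...,2]<.044)&(P[...,0]<-.2)&(P[...,0]>-.26)
print("tray front x pct", np.percentile(P[...,0][b],[1,5,20])); print("plate x far/near, y: ",np.percentile(q[:,0],[2,98]),np.percentile(q[:,1],[2,98]))
E
python3 look.py
```

```text
t 3.9 tcp reader [-0.2333 -0.0163  0.0583] yaw -0.04 F [ 0.11  0.57 -0.22] gap 0.5
plate in reader [array([-180.7,  -14.8]), array([ 89.2, 136.2]), np.float64(0.2)] [ 230  184   43   37 1204]
tray front x pct [-0.25726452 -0.25070036 -0.23719102]
plate x far/near, y:  [-0.22383418 -0.13623023] [-0.08247491  0.05197549]
```

Emit:
drive_tool --pt "0.001 0 0 0 0 0 0" --pt "0.001 0 0 0 0 0 0" --pt "0.001 0 0 0 0 0 0" --pt "0 0 0 0 0 0 0"

```text
t: 4.35
tcp_pos: [0.5106, 0.0618, 0.0583]
tool_rot: [0.996, 0.088, 0.0, 0.0]
force: [-0.1, 0.2, 0.1]
finger_gap: 0.502
gripper_force: 0.3
```

Emit:
drive_tool --pt "0.001 0 0 0 0 0 0" --pt "0.001 0 0 0 0 0 0" --pt "0 0 0 0 0 0 0"

```text
t: 4.65
tcp_pos: [0.5125, 0.0622, 0.0583]
tool_rot: [0.996, 0.088, -0.0, -0.0]
force: [-0.5, -0.2, 0.8]
finger_gap: 0.493
gripper_force: 0.4
```

```bash
python3 look.py
```

```text
t 4.65 tcp reader [-0.2288 -0.0162  0.0583] yaw -0.04 F [-0.47 -0.2   0.83] gap 0.49
plate in reader [array([-174.5,  -15.3]), array([134.8,  90.7]), np.float64(89.7)] [ 228  184   43   37 1199]
tray front x pct [-0.25857278 -0.25080529 -0.23680696]
plate x far/near, y:  [-0.21839659 -0.13010359] [-0.08225456  0.05145591]
```

Emit:
drive_tool --pt "0.001 0 0 0 0 0 0" --pt "0.001 0 0 0 0 0 0" --pt "0.001 0 0 0 0 0 0"

```text
t: 5.0
tcp_pos: [0.5148, 0.0626, 0.0583]
tool_rot: [0.996, 0.088, -0.001, -0.0]
force: [-3.4, -0.5, 1.8]
finger_gap: 0.503
gripper_force: 1.6
```

Emit:
drive_tool --pt "0.001 0 0 0 0 0 0" --pt "0.001 0 0 0 0 0 0" --pt "0.001 0 0 0 0 0 0"

```text
t: 5.3
tcp_pos: [0.5183, 0.0632, 0.0583]
tool_rot: [0.996, 0.088, -0.0, -0.0]
force: [-3.7, -0.7, 1.7]
finger_gap: 0.499
gripper_force: 1.5
```

```bash
python3 look.py s3
```

```text
t 5.3 tcp reader [-0.2229 -0.0162  0.0583] yaw -0.04 F [-3.71 -0.75  1.67] gap 0.5
plate in reader [array([-174.5,  -14.6]), array([136.4,  90.5]), np.float64(89.7)] [ 226  184   45   37 1172]
tray front x pct [-0.25812442 -0.25103079 -0.23196134]
plate x far/near, y:  [-0.21555542 -0.12910654] [-0.08225456  0.05205213]
```

The plate meets the far stop: 3.4–3.7 N, and the tray just begins to slide. Next I'll back off, shut the fingers and go round to the right end.

Emit:
drive_tool --pt "-0.02 0 0 0 0 0 0" --pt "0 0 -0.045 0 0 0 -1" --pt "0.02 0.035 -0.015 0 0 0 -1" --pt "0.025 0.037 0 0 0 0 -1" --pt "0.025 0.037 0 0 0 0 -1" --pt "0 0 0 0 0 0 -1" --pt "0 0 0.03 0 0 0 -1" --pt "0 0 0.03 0 0 0 -1" --pt "0 0 0 0 0 0 -1"

```text
t: 6.25
tcp_pos: [0.5845, -0.0345, 0.055]
tool_rot: [0.996, 0.088, -0.003, -0.001]
force: [0.1, -0.6, 0.4]
finger_gap: 0.001
gripper_force: 0.0
```

```bash
python3 look.py s4; python3 - <<'E'
from h import *
t=manip.snapshot("top"); C=tor(cloud(t).reshape(-1,3)).reshape(384,512,3); im=t["image"]
cv2.imwrite("pics/t4.png",cv2.resize(im[160:240,160:290,::-1],None,fx=6,fy=6,interpolation=2))
E
```

```text
t 6.25 tcp reader [-0.1749 -0.1241  0.055 ] yaw -0.06 F [ 0.12 -0.56  0.39] gap 0.0
plate in reader [array([-169.8,  -14.1]), array([137.5,  81.2]), np.float64(89.7)] [ 226  184   43   38 1147]
tray front x pct [-0.2584671  -0.24845386 -0.23142077]
plate x far/near, y:  [-0.21021478 -0.12909726] [-0.08247106  0.05272789]
```

View pics/s4.png

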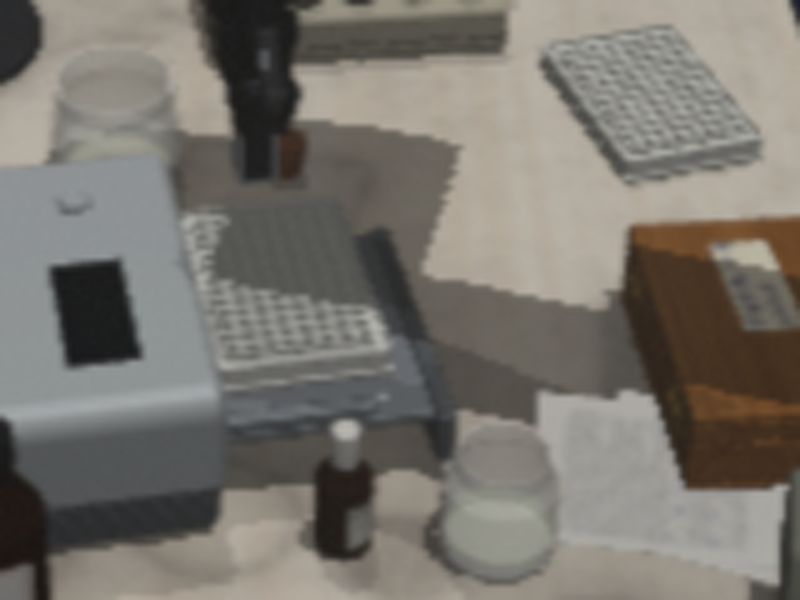

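The plate sits at the far stop, squared, at crop (185–390, 200–385). The shut fingers are clear of its right end, at (260,160). Now the push to the left.

Emit:
drive_tool --pt "0.006 0 -0.004 0 0 0 -1" --pt "0 -0.01 0 0 0 0 -1" --pt "0 -0.01 0 0 0 0 -1" --pt "0 -0.005 0 0 0 0 -1" --pt "0 -0.004 0 0 0 0 -1" --pt "0 -0.004 0 0 0 0 -1" --pt "0 -0.003 0 0 0 0 -1" --pt "0 -0.003 0 0 0 0 -1" --pt "0 0 0 0 0 0 -1"

```text
t: 7.25
tcp_pos: [0.5857, 0.0043, 0.0623]
tool_rot: [0.996, 0.088, -0.0, -0.0]
force: [1.0, -0.2, 0.9]
finger_gap: -0.005
gripper_force: 0.0
```

```bash
python3 look.py
```

```text
t 7.25 tcp reader [-0.1669 -0.086   0.0623] yaw -0.04 F [ 1.04 -0.17  0.94] gap -0.0
plate in reader [array([-169.8,  -17.8]), array([152.2,  81.2]), np.float64(89.7)] [ 227  183   42   39 1159]
tray front x pct [-0.25754248 -0.24776993 -0.2313587 ]
plate x far/near, y:  [-0.21014121 -0.1291019 ] [-0.08694136  0.05626499]
```

Emit:
drive_tool --pt "0 -0.002 0 0 0 0 -1" --pt "0 -0.001 0 0 0 0 -1" --pt "0 0 0 0 0 0 -1"

```text
t: 7.6
tcp_pos: [0.5852, 0.0072, 0.0622]
tool_rot: [0.996, 0.088, -0.0, -0.0]
force: [0.2, 0.3, -0.0]
finger_gap: 0.004
gripper_force: 0.0
```

Emit:
drive_tool --pt "0 -0.001 0 0 0 0 -1" --pt "0 -0.001 0 0 0 0 -1" --pt "0 0 0 0 0 0 -1"

```text
t: 7.9
tcp_pos: [0.5848, 0.0092, 0.0623]
tool_rot: [0.996, 0.088, -0.0, -0.0]
force: [-0.1, 0.3, -1.0]
finger_gap: 0.002
gripper_force: 0.0
```

Emit:
drive_tool --pt "0 -0.001 0.002 0 0 0 -1" --pt "0 -0.001 0 0 0 0 -1" --pt "0 -0.001 0 0 0 0 -1" --pt "0 0 0 0 0 0 -1"

```text
t: 8.3
tcp_pos: [0.5856, 0.0099, 0.0618]
tool_rot: [0.996, 0.089, 0.001, 0.002]
force: [-0.7, -6.4, 7.9]
finger_gap: -0.003
gripper_force: 6.8
```

Emit:
drive_tool --pt "0 -0.001 0 0 0 0 -1" --pt "0 -0.001 0 0 0 0 -1" --pt "0 0 0 0 0 0 -1"

```text
t: 8.6
tcp_pos: [0.5854, 0.0116, 0.0619]
tool_rot: [0.996, 0.089, 0.001, 0.002]
force: [-1.7, -8.2, 7.6]
finger_gap: 0.001
gripper_force: 7.1
```

```bash
python3 look.py
```

```text
t 8.6 tcp reader [-0.166  -0.0788  0.0619] yaw 0.05 F [-1.74 -8.2   7.63] gap 0.0
plate in reader [array([-169.5,  -11.3]), array([148.3,  80.5]), np.float64(89.7)] [ 227  185   42   39 1177]
tray front x pct [-0.25822423 -0.2483047  -0.23096881]
plate x far/near, y:  [-0.20941533 -0.12902661] [-0.07842402  0.06246036]
```

Lowering by 2 mm put the shut tips on the tray, with 8 N upward on the tool. I'll lift 3 mm and carry on sideways.

Emit:
drive_tool --pt "0 0 -0.003 0 0 0 -1" --pt "0 0 0 0 0 0 -1"

```text
t: 8.85
tcp_pos: [0.5844, 0.0138, 0.0638]
tool_rot: [0.996, 0.088, 0.001, 0.0]
force: [0.6, -1.1, 0.2]
finger_gap: -0.001
gripper_force: 0.5
```

```bash
python3 look.py s5
```

```text
t 8.85 tcp reader [-0.1666 -0.0765  0.0638] yaw -0.06 F [ 0.61 -1.1   0.24] gap -0.0
plate in reader [array([-169.6,   -4.2]), array([143.9,  81.5]), np.float64(89.5)] [ 227  187   43   38 1186]
tray front x pct [-0.25748724 -0.24955238 -0.23113918]
plate x far/near, y:  [-0.20984403 -0.12894272] [-0.07221883  0.0654262 ]
```

View pics/s5.png

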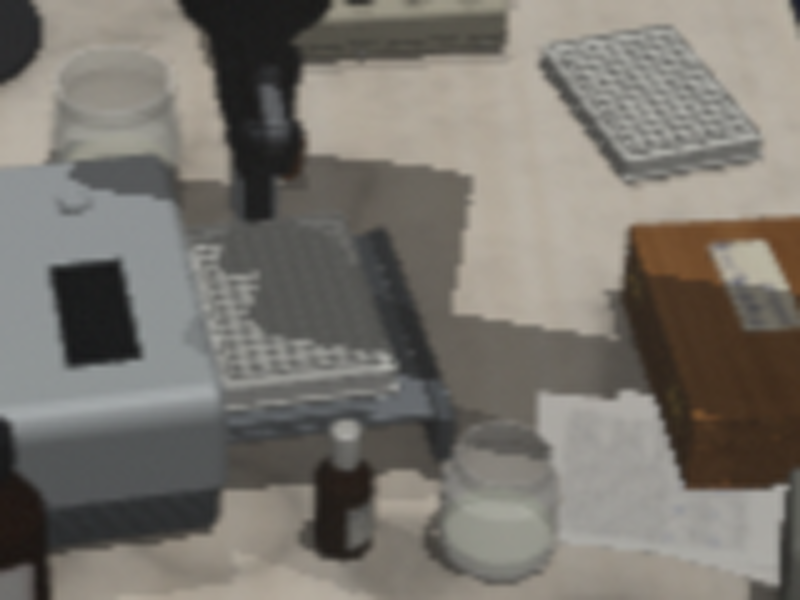

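The fingers stand against the plate's right end at crop (258,218). The plate's left edge at (220–395, 375–405) has nearly reached the left stop. I'll continue in 1 mm steps.

Emit:
drive_tool --pt "0 -0.001 0 0 0 0 -1" --pt "0 -0.001 0 0 0 0 -1" --pt "0 0 0 0 0 0 -1"

```text
t: 9.2
tcp_pos: [0.5834, 0.0164, 0.063]
tool_rot: [0.996, 0.088, -0.0, -0.0]
force: [0.4, -0.1, 0.4]
finger_gap: -0.004
gripper_force: 0.1
```

```bash
python3 look.py
```

```text
t 9.2 tcp reader [-0.1671 -0.0738  0.063 ] yaw -0.02 F [ 0.42 -0.13  0.42] gap -0.0
plate in reader [array([-169.6,   -3. ]), array([147. ,  81.5]), np.float64(89.5)] [ 227  187   43   39 1193]
tray front x pct [-0.25756426 -0.24976063 -0.23110617]
plate x far/near, y:  [-0.21008246 -0.128956  ] [-0.07252863  0.06875528]
```

Emit:
drive_tool --pt "0 -0.001 0 0 0 0 -1" --pt "0 -0.001 0 0 0 0 -1" --pt "0 0 0 0 0 0 -1"

```text
t: 9.55
tcp_pos: [0.5831, 0.0182, 0.0632]
tool_rot: [0.996, 0.088, -0.0, -0.0]
force: [0.5, -0.8, -0.9]
finger_gap: 0.002
gripper_force: 0.0
```

```bash
python3 look.py
```

```text
t 9.55 tcp reader [-0.1671 -0.0719  0.0632] yaw -0.03 F [ 0.46 -0.83 -0.87] gap 0.0
plate in reader [array([-169.6,    0.5]), array([162.3,  81.5]), np.float64(89.4)] [ 228  186   42   44 1215]
tray front x pct [-0.25727832 -0.24849022 -0.23110139]
plate x far/near, y:  [-0.21007085 -0.12897374] [-0.07269152  0.07833391]
```

Emit:
drive_tool --pt "0 -0.001 0 0 0 0 -1" --pt "0 -0.001 0 0 0 0 -1" --pt "0 0 0 0 0 0 -1"

```text
t: 9.9
tcp_pos: [0.5829, 0.02, 0.0633]
tool_rot: [0.996, 0.088, -0.0, -0.0]
force: [-0.0, -0.0, 0.9]
finger_gap: -0.002
gripper_force: 0.0
```

```bash
python3 - <<'E'
from h import *
s=st(); w=manip.snapshot("side"); P=tor(cloud(w).reshape(-1,3)); im=w["image"].reshape(-1,3).astype(int)
# profile across y: height near plate's left edge
for lo in np.arange(.05,.08,.002):
    k=(P[:,0]>-.2)&(P[:,0]<-.14)&(P[:,1]>lo)&(P[:,1]<lo+.002)&(P[:,2]>.03)
    print(round(lo,3),k.sum(),np.median(P[k,2]).round(4) if k.any() else "",im[k].mean().round() if k.any() else "")
cv2.imwrite("pics/s6.png",cv2.resize(w["image"][175:250,215:295,::-1],None,fx=8,fy=8,interpolation=2))
E
```

```text
t 9.9 tcp reader [-0.1669 -0.0701  0.0633] yaw -0.04 F [-0.   -0.03  0.88] gap -0.0
0.05 4 0.0546 123.0
0.052 16 0.0531 125.0
0.054 22 0.0532 129.0
0.056 24 0.0528 137.0
0.058 9 0.0528 145.0
0.06 12 0.0502 116.0
0.062 44 0.0504 106.0
0.064 39 0.0509 104.0
0.066 13 0.0476 97.0
0.068 20 0.0471 93.0
0.07 40 0.0404 77.0
0.072 48 0.0426 79.0
0.074 19 0.0441 69.0
0.076 0  
0.078 0
```

View pics/s6.png

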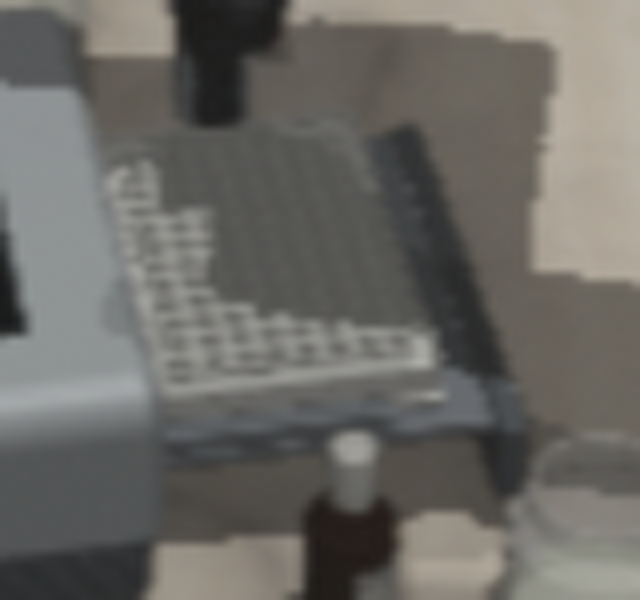

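The fingers are still beside the plate's right end at (210,125), and there is only sliding friction so far, so the push goes on.

Emit:
drive_tool --pt "0 -0.001 0 0 0 0 -1" --pt "0 -0.001 0 0 0 0 -1" --pt "0 0 0 0 0 0 -1"

```text
t: 10.25
tcp_pos: [0.583, 0.0206, 0.0635]
tool_rot: [0.996, 0.088, 0.0, 0.001]
force: [-0.2, -5.7, -0.2]
finger_gap: -0.004
gripper_force: 2.6
```

Emit:
drive_tool --pt "0 -0.001 0 0 0 0 -1" --pt "0 -0.001 0 0 0 0 -1" --pt "0 0 0 0 0 0 -1"

```text
t: 10.55
tcp_pos: [0.5831, 0.0208, 0.0637]
tool_rot: [0.996, 0.089, 0.001, 0.002]
force: [-1.5, -10.8, 0.3]
finger_gap: 0.004
gripper_force: 5.2
```

```bash
cat > prof.py <<'E'
from h import *
s=st(); w=manip.snapshot("side"); P=tor(cloud(w).reshape(-1,3)); 
for ax,(lo,hi),oth in((1,(.056,.076),(-.2,-.15)),(1,(-.09,-.05),(-.2,-.15)),(1,(-.09,-.05),(-.235,-.205)),(0,(-.225,-.195),(-.04,.06)),(0,(-.25,-.225),(-.04,.06)),(0,(-.145,-.12),(-.04,.06))):
    o=[]
    for a in np.arange(lo,hi,.002):
        k=(P[:,1-ax]>oth[0])&(P[:,1-ax]<oth[1])&(P[:,ax]>a)&(P[:,ax]<a+.002)&(P[:,2]>.0)
        if k.sum()>3: o.append(f"{a*1000:.0f}:{np.median(P[k,2])*1000:.0f}")
    print("xy"[ax],*o)
E
python3 prof.py
```

```text
t 10.55 tcp reader [-0.1666 -0.0693  0.0637] yaw 0.08 F [ -1.51 -10.79   0.34] gap 0.0
y 56:53 58:52 60:52 62:49 64:50 66:47 68:47 70:41 72:43 74:43
y -82:382 -80:263 -78:151 -76:152 -70:69 -66:69 -64:67 -62:56 -60:58 -58:64 -56:112 -54:122 -52:146
y -90:448 -88:458 -66:40 -62:40 -60:40 -56:42 -54:41 -52:40
x -225:426 -223:411 -221:414 -219:411 -217:405 -215:416 -213:423 -211:402 -209:397 -207:393 -205:388 -203:387 -201:383 -199:391 -197:384
x -250:474 -248:465 -246:473 -244:471 -242:473 -240:474 -238:475 -236:466 -234:442 -232:439 -230:439 -228:441 -226:422
x -145:311 -143:317 -141:325 -139:320 -137:337 -135:325 -133:319 -131:331 -129:355 -127:349 -125:347 -123:329 -121:330
```

The left stop is firm: 10.8 N with no further motion. I'll back off, go to the front again, and re-press the plate lightly on the far stop.

Emit:
drive_tool --pt "0 0.01 0 0 0 0 -1" --pt "0 0.02 0 0 0 0 -1" --pt "0 0 -0.045 0 0 0 0" --pt "-0.03 -0.02 -0.005 0 0 0 0" --pt "-0.03 -0.035 0 0 0 0 0" --pt "-0.029 -0.035 0 0 0 0 0" --pt "0 -0.015 0.02 0 0 0 0" --pt "0 0 0.025 0 0 0 0" --pt "0 0 0.01 0 0 0 0" --pt "0 0 0 0 0 0 0"

```text
t: 11.6
tcp_pos: [0.4809, 0.082, 0.0572]
tool_rot: [0.996, 0.088, -0.001, -0.0]
force: [-0.2, 0.3, 0.2]
finger_gap: 0.501
gripper_force: 0.0
```

```bash
python3 look.py; python3 - <<'E'
from h import *
s=manip.snapshot("top"); P=tor(cloud(s).reshape(-1,3)).reshape(384,512,3)
m=((abs(P[...,2]-.0535)<.0055)&(abs(P[...,1])<.1)&(P[...,0]>-.23)&(P[...,0]<-.128)).astype(np.uint8)
n,l,st_,_=cv2.connectedComponentsWithStats(m); i=1+st_[1:,4].argmax()
c=max(cv2.findContours((l==i).astype(np.uint8),0,1)[0],key=cv2.contourArea)[:,0]
q=tor(plane(s,c,.0544))[:,:2]*1000; print("top plate",cv2.minAreaRect(q.astype(np.float32)))
E
```

```text
t 11.6 tcp reader [-0.2564  0.0089  0.0572] yaw -0.06 F [-0.22  0.28  0.19] gap 0.5
plate in reader [array([-169.3,    9.2]), array([143.3,  81.9]), np.float64(89.4)] [ 228  189   42   41 1210]
tray front x pct [-0.25803592 -0.248994   -0.23103004]
plate x far/near, y:  [-0.2099863  -0.12890436] [-0.06185845  0.08005089]
top plate ((-169.0858154296875, 6.5237884521484375), (134.49131774902344, 81.91964721679688), 89.77826690673828)
```

Emit:
drive_tool --pt "0.008 0.004 0 0 0 0 0" --pt "0.008 0 0 0 0 0 0" --pt "0.008 0 0 0 0 0 0" --pt "0.003 0 0 0 0 0 0" --pt "0.002 0 0 0 0 0 0" --pt "0.002 0 0 0 0 0 0" --pt "0.001 0 0 0 0 0 0"

```text
t: 12.4
tcp_pos: [0.5136, 0.0838, 0.0583]
tool_rot: [0.996, 0.088, -0.0, -0.0]
force: [0.6, 0.6, -0.3]
finger_gap: 0.503
gripper_force: 0.0
```

Emit:
drive_tool --pt "0.001 0 0 0 0 0 0" --pt "0.001 0 0 0 0 0 0" --pt "0.001 0 0 0 0 0 0"

```text
t: 12.7
tcp_pos: [0.5157, 0.0842, 0.0582]
tool_rot: [0.996, 0.088, -0.001, -0.0]
force: [-2.3, -1.1, 2.3]
finger_gap: 0.499
gripper_force: 1.4
```

Emit:
drive_tool --pt "0.001 0 0 0 0 0 0" --pt "0.001 0 0 0 0 0 0" --pt "0.001 0 0 0 0 0 0"

```text
t: 13.0
tcp_pos: [0.5188, 0.0848, 0.0582]
tool_rot: [0.996, 0.088, -0.001, -0.0]
force: [-3.0, -1.0, 1.6]
finger_gap: 0.501
gripper_force: 1.6
```

Emit:
drive_tool --pt "-0.01 0 0 0 0 0 0" --pt "-0.025 0 0 0 0 0 0" --pt "-0.03 0 0 0 0 0 0" --pt "0 0 0 0 0 0 0"

```text
t: 13.4
tcp_pos: [0.4502, 0.0735, 0.0581]
tool_rot: [0.996, 0.088, -0.003, -0.001]
force: [-0.2, -0.2, 0.7]
finger_gap: 0.501
gripper_force: 0.0
```

```bash
python3 look.py; python3 - <<'E'
from h import *
s=manip.snapshot("top")
cv2.imwrite("pics/t7.png",cv2.resize(s["image"][160:240,160:290,::-1],None,fx=6,fy=6,interpolation=2))
E
```

```text
t 13.4 tcp reader [-0.2882  0.006   0.0581] yaw -0.07 F [-0.18 -0.25  0.71] gap 0.5
plate in reader [array([-167.5,    9.8]), array([144.4,  77.7]), np.float64(89.5)] [ 228  189   41   40 1150]
tray front x pct [-0.25798881 -0.2488788  -0.22766941]
plate x far/near, y:  [-0.20598302 -0.12896485] [-0.06188265  0.08037887]
```

View pics/t7.png

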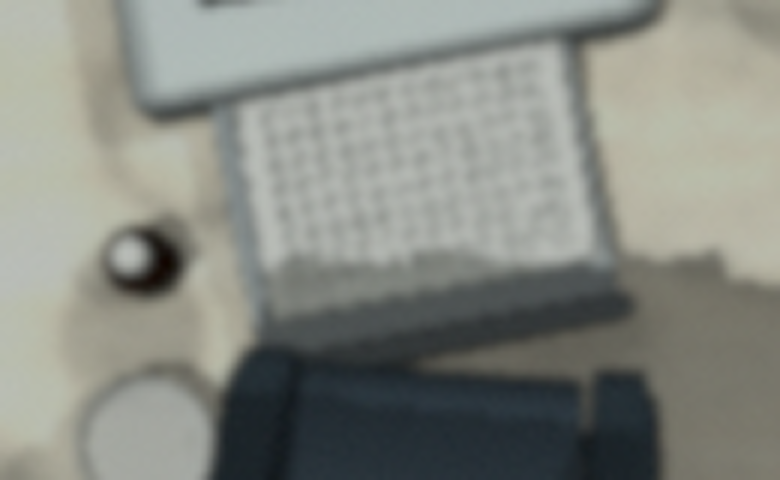

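The plate lies flush along the left stop and under the reader's lip at the far stop, at crop (240–610, 40–310). Next I lower and tilt the tool, so the body leans away from the reader, and push the panel.

Emit:
drive_tool --pt "0 0 0.021 0 0 0 0" --pt "0 0 0 0 8.5 0 0" --pt "0 0 0 0 8.5 0 0" --pt "0.0096 0 0.0029 0 0 0 0" --pt "0.0096 0 0.0029 0 0 0 0" --pt "0.0096 0 0.0029 0 0 0 0" --pt "0 0 0 0 0 0 0"

```text
t: 14.2
tcp_pos: [0.4894, 0.0896, 0.0333]
tool_rot: [0.992, 0.091, 0.082, -0.025]
force: [-0.0, -0.2, 0.8]
finger_gap: 0.502
gripper_force: 0.0
```

```bash
python3 look.py
```

```text
t 14.2 tcp reader [-0.2467  0.0149  0.0333] yaw 0.22 F [-0.   -0.25  0.79] gap 0.5
plate in reader [array([-167.7,    9.5]), array([143.7,  77.2]), np.float64(89.7)] [ 228  189   41   40 1156]
tray front x pct [-0.25745555 -0.25166036 -0.23855653]
plate x far/near, y:  [-0.20597472 -0.12904776] [-0.06186485  0.08019355]
```

Emit:
drive_tool --pt "-0.006 0 -0.003 0 0 0 0" --pt "0 0 0 0 3.5 0 0" --pt "0 0 0 0 3.5 0 0" --pt "0 0 0 0 0 0 0" --pt "0 0 0 0 0 0 0"

```text
t: 14.75
tcp_pos: [0.4795, 0.0929, 0.0352]
tool_rot: [0.989, 0.092, 0.114, -0.037]
force: [-0.2, 0.2, -0.4]
finger_gap: 0.501
gripper_force: 0.0
```

```bash
python3 - <<'E'
from h import *
from scipy.spatial.transform import Rotation as Ro
s=st(); M=Ro.from_quat(s["tool_rot"]).as_matrix(); B=np.eye(3); B[:2,:2]=RR
print("tool axes in reader frame (cols)\n",(B.T@M).round(3))
E
```

```text
t 14.75 tcp reader [-0.2559  0.0198  0.0352] yaw 0.09 F [-0.15  0.24 -0.37] gap 0.5
tool axes in reader frame (cols)
 [[ 0.973  0.014  0.231]
 [ 0.001 -0.999  0.053]
 [ 0.232 -0.052 -0.971]]
```

Emit:
drive_tool --pt "0.004 0.014 0.001 0 0 0 0" --pt "0.003 0 0.0007 0 0 0 0" --pt "0.002 0 0.0005 0 0 0 0" --pt "0.002 0 0.0005 0 0 0 0" --pt "0.002 0 0.0005 0 0 0 0" --pt "0.002 0 0.0005 0 0 0 0" --pt "0.002 0 0.0005 0 0 0 0" --pt "0.003 0 0.0007 0 0 0 0" --pt "0.003 0 0.0007 0 0 0 0"

```text
t: 15.65
tcp_pos: [0.5058, 0.084, 0.0342]
tool_rot: [0.989, 0.092, 0.114, -0.037]
force: [-3.4, -3.3, 0.4]
finger_gap: 0.502
gripper_force: 1.6
```

```bash
python3 look.py
```

```text
t 15.65 tcp reader [-0.2316  0.0064  0.0342] yaw 0.1 F [-3.37 -3.3   0.36] gap 0.5
plate in reader [array([-161.6,    9.7]), array([143.7,  66. ]), np.float64(89.2)] [228 190  36  40 987]
tray front x pct [-0.25765027 -0.24693011 -0.22945259]
plate x far/near, y:  [-0.19385016 -0.12857386] [-0.06169981  0.08043083]
```

The tray is moving at about 3 N with the plate on it.

Emit:
drive_tool --pt "0.003 0 0.0008 0 0 0 0" --pt "0.0035 0 0.0008 0 0 0 0" --pt "0.004 0 0.0009 0 0 0 0" --pt "0.004 0 0.0009 0 0 0 0" --pt "0.004 0 0.0009 0 0 0 0" --pt "0.004 0 0.0009 0 0 0 0" --pt "0.004 0 0.0009 0 0 0 0" --pt "0.004 0 0.0009 0 0 0 0" --pt "0.003 0 0.0007 0 0 0 0" --pt "0.003 0 0.0007 0 0 0 0"

```text
t: 16.7
tcp_pos: [0.5428, 0.091, 0.0346]
tool_rot: [0.989, 0.092, 0.114, -0.037]
force: [-3.0, -3.2, -2.2]
finger_gap: 0.5
gripper_force: 1.6
```

```bash
python3 look.py
```

```text
t 16.7 tcp reader [-0.1939  0.0069  0.0346] yaw 0.1 F [-2.99 -3.16 -2.17] gap 0.5
plate in reader [array([-142.7,    4.7]), array([133.9,  27.7]), np.float64(89.4)] [228 191  19  36 403]
tray front x pct [-0.25965949 -0.25712022 -0.25315646]
plate x far/near, y:  [-0.15614485 -0.12887972] [-0.06154332  0.07091325]
```

Emit:
drive_tool --pt "0.003 0 0.0007 0 0 0 0" --pt "0.0035 0 0.0008 0 0 0 0" --pt "0.0035 0 0.0008 0 0 0 0" --pt "0.0035 0 0.0008 0 0 0 0" --pt "0.0035 0 0.0008 0 0 0 0" --pt "0.0035 0 0.0008 0 0 0 0" --pt "0.0035 0 0.0008 0 0 0 0" --pt "0.003 0 0.0007 0 0 0 0" --pt "0.003 0 0.0007 0 0 0 0" --pt "0.003 0 0.0007 0 0 0 0"

```text
t: 17.75
tcp_pos: [0.5762, 0.0974, 0.0349]
tool_rot: [0.989, 0.092, 0.114, -0.037]
force: [-2.6, -1.9, -2.0]
finger_gap: 0.504
gripper_force: 1.6
```

Emit:
drive_tool --pt "0.002 0 0.0005 0 0 0 0" --pt "0.002 0 0.0005 0 0 0 0" --pt "0.001 0 0.0002 0 0 0 0"

```text
t: 18.05
tcp_pos: [0.5813, 0.0984, 0.035]
tool_rot: [0.989, 0.092, 0.114, -0.037]
force: [-1.8, -2.2, -0.9]
finger_gap: 0.501
gripper_force: 1.5
```

```bash
python3 -c "
from h import *
st()"
```

```text
t 18.05 tcp reader [-0.1548  0.0074  0.035 ] yaw 0.1 F [-1.78 -2.18 -0.94] gap 0.5
```

Emit:
drive_tool --pt "0.002 0 0.0005 0 0 0 0" --pt "0.002 0 0.0005 0 0 0 0" --pt "0.001 0 0.0002 0 0 0 0"

```text
t: 18.35
tcp_pos: [0.5864, 0.0993, 0.035]
tool_rot: [0.989, 0.092, 0.114, -0.037]
force: [-3.2, -2.6, -1.3]
finger_gap: 0.497
gripper_force: 1.5
```

Emit:
drive_tool --pt "0.001 0 0.0002 0 0 0 0" --pt "0.001 0 0.0002 0 0 0 0"

```text
t: 18.55
tcp_pos: [0.587, 0.0996, 0.0348]
tool_rot: [0.989, 0.092, 0.113, -0.037]
force: [-6.5, -5.2, 1.2]
finger_gap: 0.498
gripper_force: 3.6
```

Emit:
drive_tool --pt "0.001 0 0.0002 0 0 0 0" --pt "0.001 0 0.0002 0 0 0 0"

```text
t: 18.75
tcp_pos: [0.5873, 0.0997, 0.0348]
tool_rot: [0.989, 0.092, 0.112, -0.037]
force: [-9.8, -8.2, 5.0]
finger_gap: 0.498
gripper_force: 5.8
```

The tray hit its end stop at the expected place (TCP reader x about -0.149). I'll back away and check.

Emit:
drive_tool --pt "0.001 0 0.0002 0 0 0 0" --pt "-0.005 0 -0.001 0 0 0 0" --pt "-0.015 0 -0.004 0 0 0 0" --pt "-0.03 0 -0.007 0 0 0 0" --pt "-0.04 0 -0.02 0 0 0 0" --pt "-0.03 0 -0.035 0 0 0 0" --pt "0 0 -0.045 0 0 0 0" --pt "0 0 -0.045 0 0 0 0" --pt "0 0 0 0 0 0 0"

```text
t: 19.65
tcp_pos: [0.4452, 0.064, 0.1653]
tool_rot: [0.988, 0.092, 0.121, -0.035]
force: [1.6, -0.2, -1.0]
finger_gap: 0.502
gripper_force: 0.0
```

```bash
python3 - <<'E'
from h import *
st()
w=manip.snapshot("top"); P=tor(cloud(w).reshape(-1,3))
for nm in("top","side"):
    w=manip.snapshot(nm); P=tor(cloud(w).reshape(-1,3)); k=(abs(P[:,1])<.06)&(P[:,0]<-.122)&(P[:,0]>-.2)&(P[:,2]>.025)&(P[:,2]<.06)
    print(nm,k.sum(),"front x",np.percentile(P[k,0],[2,10,50]).round(4),"z",np.percentile(P[k,2],[10,50,90]).round(3))
    if nm=="side": a=w["image"][150:270,190:350,::-1]
    else: b=w["image"][130:250,160:320,::-1]
cv2.imwrite("pics/end.png",cv2.resize(np.hstack([a,b]),None,fx=2.5,fy=2.5,interpolation=2))
E
```

```text
t 19.65 tcp reader [-0.2948 -0.0025  0.1653] yaw 0.18 F [ 1.57 -0.2  -1.05] gap 0.5
top 355 front x [-0.1358 -0.1352 -0.1297] z [0.034 0.04  0.043]
side 55 front x [-0.1358 -0.1352 -0.1334] z [0.038 0.04  0.042]
```

View pics/end.png

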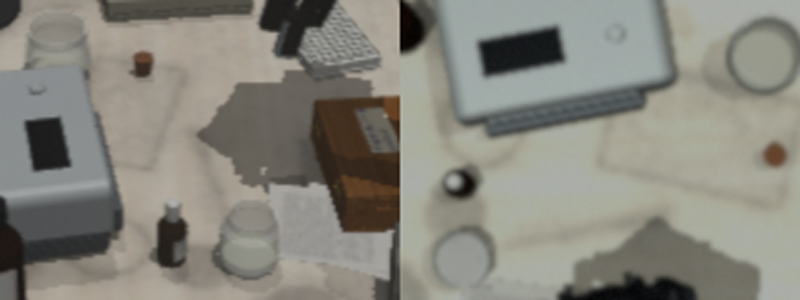

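The tray front stands 11–12 mm from the reader's face in both views: right half (485–645, 95–130), with a measured front x of -0.136 m. That means it is fully home. The bottles, jars and stopper are where they were, and the arm is clear.

```bash
python3 -c "
from station import manip
print(manip.sign_off())"
```

```text
the job is handed in; nothing more can be done
None
```

The plate was pushed flush against the left and far stops, the tray was pushed fully home with the plate still seated when last visible (part-way in), and the job was handed in at about 20 s with nothing else moved.

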